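# Hang the yoke on the drying carousel, turn it to the front and hold it

## Task

Hang the loose wooden yoke astride the empty bar of the drying carousel, lowering it on rather than dropping it, and let go of it. Then grip the upright knob at the end of that bar and turn the carousel until the bar points straight along the pointer on the carousel's foot. Finish while still gripping the knob, holding the carousel still there; leave the sanding block, the oil can and the wax tin where they are.

Things in the scene. Friction and masses are not known exactly. Their poses are not given: they have to be found in the camera images.
- carousel: Fixed foot of the drying carousel: dark steel disc 130 mm across, 18 mm high, with a low pointer tongue (24 mm wide, 12 mm high) sticking out along its own -x, roughly towards the robot, to 167 mm from the axis. Origin on the bench on the carousel's vertical turning axis, z up. It cannot move.
- mast_top (a point): Top of the steel mast (34 mm across) in the middle of the rotor, on the turning axis, 138 mm above the bench. The rotor: plywood disc 200 mm across, top 38 mm above the bench, and three level bars 120 degrees apart. Two bars (ends 123 mm from the axis) each carry a fixed closed square wooden frame, 62 mm wide, top 143 mm above the bench; the third is empty, with the knob at its end.
- pointer_tip (a point): Top of the rounded end of the pointer on the foot, 155 mm from the turning axis along the foot's -x, 12 mm above the bench.
- rotor (a joint): Turning angle of the rotor on the foot, rad, about the vertical axis, anticlockwise from above positive. 0 = the empty bar lies exactly over the pointer. Starts between 0.55 and 1.3, is stopped at -1.9 and 1.9; turns easily with a little friction (0.06 N m), no spring; it stays where it is left.
- bar (a point): The empty bar: level steel rod 12 mm across, axis 125 mm above the bench, free from the mast's head (17 mm from the turning axis) to the knob (118 mm from it). Origin on the rod's axis, 68 mm from the turning axis (where the yoke hangs best); its -x points outward along the rod to the knob, z up. Turns with the rotor.
- knob (a point): Upright dark wooden knob at the end of the empty bar, a round post 24 mm across; origin on its own axis at the height of the bar's axis (125 mm above the bench), 130 mm from the turning axis; it reaches from 20 mm below to 60 mm above that. x, y, z as the bar's. A thin brass band, look only, 27 mm across, 5 mm below to 5 mm above the origin. Turns with the rotor.
- yoke: Loose wooden yoke, about 0.12 kg, standing on two legs: an upside-down U with a stem. Origin between the feet, z up. 28 mm thick along x, 68 wide along y, 140 high. Legs 14 wide, 40 apart inside; above them a 45 degree upside-down V crotch, apex 80 mm above the feet; crosspiece 80 to 98. Hangs with x along the bar, either way round, bar in the crotch, feet then 53 mm above the bench.
- yoke_notch (a point): Where the bar's axis lies when the yoke hangs on it: on the yoke's middle line, 71.5 mm above its feet.
- yoke_stem (a point): In the yoke's square stem (18 by 18 mm, sides along the yoke's x and y, from 98 to 140 mm above its feet, made to be gripped from above), 120 mm above its feet.
- sanding_block: Cork sanding block, 64 x 112 x 34 mm, bystander; origin under its centre.
- oil_can: Small pump oil can with a thin spout, 60 mm across, 145 mm high, bystander; origin under its centre.
- wax_tin: Flat round wax tin, 72 mm across, 25 mm high, bystander; origin under its centre.
Things that resemble listed ones, but are neither listed nor needed, are in the scene too. What is shaped like the yoke but blue or red is not meant.

How it is judged:
On the way, in this order (a step that is already met when the one before it is completed fails the run):
1. the yoke hangs astride the empty bar, let go, before the carousel is turned to the front (x of yoke_notch in the frame of bar between -0.045 and 0.045 m and y of yoke_notch in the frame of bar between -0.008 and 0.008 m and z of yoke_notch in the frame of bar between -0.008 and 0.008 m and angle between yoke's own z axis and vertical below 0.15 rad and contact force between yoke and carousel above 0.3 N and contact force between the fingers and yoke below 0.1 N and value of joint rotor above 0.3 rad), for 0.3 s.
2. the carousel is turned by the gripped knob until the bar lies over the pointer (value of joint rotor between -0.1 and 0.1 rad and contact force between the fingers and carousel above 2 N and horizontal distance between the grasp point and knob below 0.02 m), for 0.2 s.
At the end, for the whole second after the job is handed in: Fingers grip the knob (over 2 N, TCP within 20 mm of its axis); bar within 0.1 rad of the pointer, slower than 0.05 rad/s; yoke on the bar (notch within 8 mm of its axis, 45 mm along it), within 0.15 rad of upright, its weight on the bar (over 0.3 N), fingers off it (all of step 2 and x of yoke_notch in the frame of bar between -0.045 and 0.045 m and y of yoke_notch in the frame of bar between -0.008 and 0.008 m and z of yoke_notch in the frame of bar between -0.008 and 0.008 m and angle between yoke's own z axis and vertical below 0.15 rad and contact force between yoke and carousel above 0.3 N and contact force between the fingers and yoke below 0.1 N and velocity of joint rotor between -0.05 and 0.05 rad/s); the arm keeps its last pose, push and grip.
It fails at once if the sanding block is moved more than 30 mm (distance of sanding_block from where it was at the start of the episode above 0.03 m).
It fails at once if the oil can is moved more than 30 mm (distance of oil_can from where it was at the start of the episode above 0.03 m).
It fails at once if the wax tin is moved more than 30 mm (distance of wax_tin from where it was at the start of the episode above 0.03 m).
It fails at once if the yoke is dropped: out of the fingers it falls or flies faster than 0.5 m/s (linear speed of yoke above 0.5 m/s and contact force between the fingers and yoke below 0.05 N).
It also fails if it takes over 50 s, if anything falls off the work surface, if the arm or the gripper's body presses on something with over 40 N, if the wrist force passes 120 N, or if a joint passes its speed limit or range.

## Robot

A 6-joint arm with a two-finger parallel gripper is mounted at the origin on a cart in front of the work surface, level with it; the furniture and walls round the work are solid. World frame = base frame: x ahead of the robot, y to its left, z up, the work surface at z = 0. Lengths are in m, angles in rad, forces in N, time in s.
With the tool pointing down it reaches from about 0.3 to 0.85 m from the base axis. Payload 4.2 kg.
Tool frame: the origin (TCP) lies between the finger pads, 19 mm behind the fingertips; this is the grasp point; z points along the fingers, y is the line along which they close (so a half turn about z gives the same grasp; the last joint's range is limited). The gripper opens to 91 mm and grips with 3 to 60 N. Pads are 32 mm wide; open, the fingers measure 118 mm over their backs; the gripper's body (76 mm by 178 mm) begins 60 mm behind the grasp point.
Start: joints at [1.276, 0.32, 1.565, -0, 1.257, -0.02], TCP at [0.156, 0.553, 0.233] pointing down, gripper open.
Joint ranges: [-3.11, 3.11], [-0.84, 2.01], [0.21, 2.61], [-1.34, 4.49], [0.05, 2.63], [-2.56, 2.56]. Speed limits (rad/s): [2.57, 2.57, 3.14, 3.14, 3.14, 3.14].

## Interface

Orientations are given as a unit quaternion [x, y, z, w].
In Python, from plant import r gives the robot as it stands.
- The arm moves only by the tool arm_command, never from a script. Its argument "deltas" is a list of rows, each an object with "delta_pos": the shift along the world's x, y, z in mm, a list of three; "turn": the turn about the world's z in rad. A call has 1 to 8 rows; each row shifts and turns the commanded pose from where the row before left it; what a row does not reach is not made up. A row lasts 1/8 s, in which the tool goes at most 62.5 mm and 10.7 degrees, less where a joint would pass 70% of its speed; a pose out of reach is approached as far as the arm can. A call with a gripper value outside its range is refused whole. "grip" is the finger opening in mm, from 0 to 91.2, set as the call begins (left out, the last holds). The fingers move at their own pace and stop on an object; "squeeze" is the grip in N (left out, the last holds). Time passes only in rows, so rows that do not move let the fingers close. It gives the time, the measured TCP pose, the force, the opening and the grip force at its end, in the units of the state.
- r.get_obs(): the state, without advancing time (a new reading comes with each control period).
- r.snapshot(name): name is "scene" or "top" or "wrist"; returns (picture, depth): 420x560x3 uint8, red, green, blue; 420x560 float32, m along the optical axis (not along the pixel's ray), 0 where there is no reading.
- r.get_calibration(name): a dict with "fx", "fy", "cx", "cy" (pixels), "cam_to_world" (4x4, takes a point from camera to world coordinates); the wrist camera has in their place "hand_eye" (4x4, takes a point from camera to tool coordinates, whose origin is the TCP and whose axes are the flange's). Camera axes: x right, y down, z forward; pixel columns grow to the right and rows downward; lengths in m; the calibration is good to about 2 mm. A picture is of the moment at which its call begins: read the wrist's pose just before it. get_calibration takes no time and is no camera call.
- r.finish_job(): hands the job in; it is judged then, once.
Trained networks look in the newest picture that a camera, given by its name, has taken for a name from the list of things; names that differ only in an ending like _2 or _b are one class to them, and where a whole thing is asked for, a point or a joint stands for the part that bears it (a point fixed in the world has none). Each returns a list of dicts, best first, with "conf" (0 to 1); they miss things now and then, are a little off and sometimes report something else, mostly with a low value. They report only what shows in the picture. A call takes as long as a camera call. They do not tell look-alikes from the thing itself.
- r.search_frame(thing, camera): "uv" ([column, row] in pixels, amid what is visible of it).
- r.trace(thing, camera): "region" (420x560 bool, what is visible of it) and "uv" ([column, row] in pixels, amid what is visible of it).
The state is a dict: "time_s": time; "joint_positions": joint angles; "joint_velocities": joint speeds; "joint_efforts": joint torques, N m; "tool_pos": TCP position; "orientation": TCP orientation; "ft_force": force on the tool from outside, world axes, zero at the start; "ft_torque": the same for the moment, N m; "gripper_width": finger opening in m; "grip_force": force on a finger pad.
Only numpy, scipy, OpenCV 4.12 (cv2) and the standard library are available. Lean on these libraries where they do the work, as an engineer would, in place of code of your own. Each camera call takes 0.05 s, during which the arm holds its last target. There are 200 camera calls.

## Working session

There is one attempt and no reset: what is moved stays moved. The work goes in short steps, Python scripts to look and compute and a tool call to move; the robot and the scene stay as the last step left them, time stands still between calls to the robot, and variables do not carry over. Pictures are saved under pics/ and viewed, at most 10 in all, crops included, and the job is handed in when it is done.

Besides the shell and the picture viewer there is one more tool, called after "Request:" as name(argument=value, ...), one argument or row to a line, values as JSON. arm_command: Moves the arm, as the interface text tells. Its arguments: {"type":"object","properties":{"deltas":{"type":"array","items":{"type":"object","properties":{"delta_pos":{"type":"array","items":{"type":"number"}},"turn":{"type":"number"}}}},"grip":{"type":"number"},"squeeze":{"type":"number"}},"required":["deltas"]}

```bash
mkdir -p pics; cat > h.py <<'E'
import numpy as np, cv2
from plant import r
def world(cam,uv,depth,c=None,T=None):
    c=c or r.get_calibration(cam)
    u,v=np.asarray(uv,float).T; z=depth[v.astype(int),u.astype(int)]
    P=np.c_[(u-c['cx'])/c['fx']*z,(v-c['cy'])/c['fy']*z,z]
    T=np.array(c['cam_to_world']) if T is None else T
    return (P@T[:3,:3].T+T[:3,3]),z>0
def cloud(cam,depth,T=None):
    v,u=np.mgrid[0:420,0:560]; P,ok=world(cam,np.c_[u.ravel(),v.ravel()],depth,T=T)
    P[~ok]=np.nan; return P.reshape(420,560,3)
E
cat > a.py <<'E'
from h import *
np.set_printoptions(precision=4,suppress=True)
for cam in ("scene","top"):
    im,d=r.snapshot(cam); C=cloud(cam,d); np.savez(f'pics/{cam}.npz',im=im,C=C)
    cv2.imwrite(f'pics/{cam}.png',im[...,::-1])
    for t in ("yoke","carousel","knob","mast_top","pointer_tip","bar","sanding_block","oil_can","wax_tin"):
        for o in r.search_frame(t,cam):
            if o['conf']>.2:
                u,v=map(int,o['uv']); print(cam,t,round(o['conf'],2),u,v,C[v,u])
print(r.get_obs())
E
python3 a.py
```

```text
scene yoke 0.91 210 219 [0.3695 0.1807 0.0932]
scene yoke 0.77 192 198 [0.4059 0.2872 0.0945]
scene yoke 0.75 225 189 [0.503  0.227  0.0934]
scene yoke 0.74 174 177 [0.4495 0.4069 0.09  ]
scene carousel 0.82 312 229 [ 0.5467 -0.0909  0.0624]
scene knob 0.66 312 230 [ 0.5404 -0.0946  0.0658]
scene mast_top 0.67 309 228 [ 0.5401 -0.0833  0.0682]
scene pointer_tip 0.94 308 232 [ 0.5379 -0.0823  0.0502]
scene bar 0.56 312 227 [ 0.5436 -0.0918  0.0754]
scene sanding_block 0.6 253 251 [0.3821 0.022  0.0348]
scene sanding_block 0.21 313 231 [ 0.5401 -0.0987  0.0639]
scene wax_tin 0.74 353 314 [ 0.368  -0.3441  0.0276]
top yoke 0.96 177 257 [0.4153 0.2943 0.1077]
top yoke 0.74 137 239 [0.4707 0.397  0.1151]
top yoke 0.71 197 221 [0.5047 0.2344 0.1252]
top yoke 0.55 217 262 [0.3906 0.1843 0.1418]
top carousel 0.64 315 199 [ 0.539  -0.0838  0.1289]
top knob 0.91 316 197 [ 0.5415 -0.0858  0.1413]
top mast_top 0.78 316 196 [ 0.5432 -0.0856  0.1454]
top pointer_tip 0.69 316 203 [ 0.5445 -0.0929  0.0491]
top bar 0.93 315 202 [ 0.5442 -0.0888  0.0655]
top bar 0.71 409 253 [ 0.3831 -0.3452  0.028 ]
top sanding_block 0.91 280 257 [0.4001 0.0217 0.0363]
top oil_can 0.71 198 222 [0.5037 0.2336 0.1153]
top oil_can 0.68 206 175 [0.6451 0.2133 0.073 ]
top oil_can 0.36 316 198 [ 0.5391 -0.0857  0.1396]
top wax_tin 0.56 409 253 [ 0.3831 -0.3452  0.028 ]
{'time_s': 1.0, 'joint_positions': array([ 1.276 ,  0.3196,  1.5645, -0.    ,  1.2574, -0.02  ]), 'joint_velocities': array([-0.0004, -0.001 ,  0.0008, -0.0011,  0.0015,  0.0003]), 'joint_efforts': array([ -0.0011, -41.2351, -23.2231,   0.0726,   0.0378,  -0.    ]), 'tool_pos': array([0.156 , 0.5534, 0.2328]), 'orientation': array([0.137 , 0.9906, 0.0001, 0.    ]), 'ft_force': array([-0.8897,  0.7888,  0.2037]), 'ft_torque': array([ 0.0458, -0.0087, -0.0197]), 'grip_force': 0.0, 'gripper_width': 0.09107891439512164}
```

```bash
python3 - <<'E'
import cv2
a=cv2.imread('pics/scene.png');b=cv2.imread('pics/top.png')
cv2.imwrite('pics/s2.png',cv2.resize(a[140:350,130:430],(800,560),interpolation=cv2.INTER_CUBIC))
cv2.imwrite('pics/t2.png',cv2.resize(b[120:330,110:410],(800,560),interpolation=cv2.INTER_CUBIC))
E
```

```text
(no output)
```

View pics/s2.png

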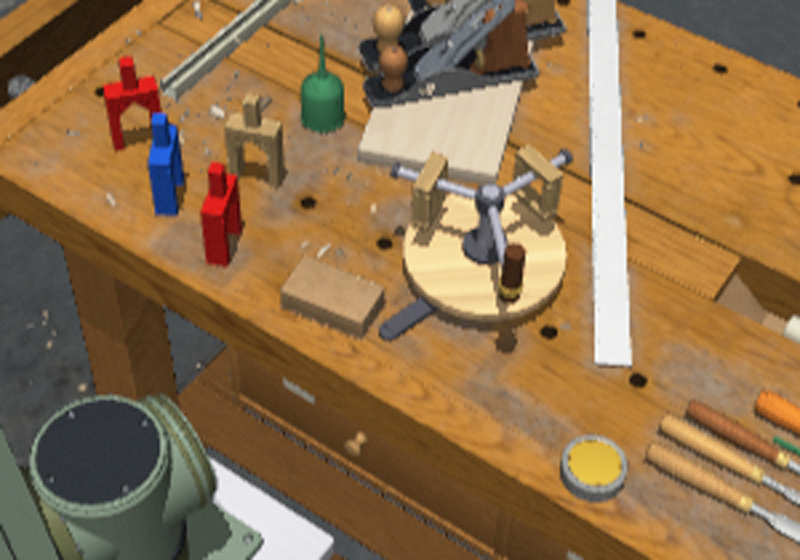

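View pics/t2.png

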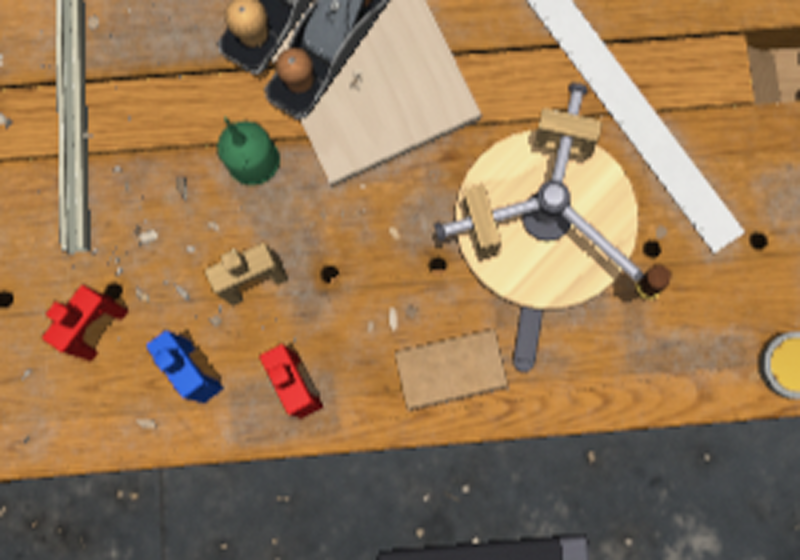

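The wooden yoke is at about (243,265) in the top crop, which is full-frame (201,219). The knob is at crop (657,277), the mast at (553,197), the pointer end at (525,362), and the sanding block at (450,370). The red and blue look-alikes stand to the left of and in front of the yoke.

```bash
python3 - <<'E'
from h import *
np.set_printoptions(precision=4,suppress=True)
for cam in ('top','scene'):
    C=np.load(f'pics/{cam}.npz')['C'].reshape(-1,3)
    near=lambda c,rad,z0,z1: C[(np.hypot(C[:,0]-c[0],C[:,1]-c[1])<rad)&(C[:,2]>z0)&(C[:,2]<z1)]
    y=near((.50,.23),.06,.085,.106)
    print(cam,'cross',len(y),y.mean(0),cv2.minAreaRect((y[:,:2]*1000).astype(np.float32)))
    s=near((.50,.23),.06,.115,.16); print('stem',len(s),s.mean(0),s[:,2].max(),np.median(s[:,:2],0))
    k=near((.43,-.18),.12,.165,.21); print('knobtop',len(k),np.median(k,0), k.min(0),k.max(0))
    m=near((.54,-.085),.03,.125,.15); print('mast',len(m),np.median(m,0))
    b=near((.54,-.085),.18,.112,.14); b=b[(b[:,0]<.53)&(b[:,1]<-.09)]; print('bar',len(b))
    if len(b)>5: print(cv2.fitLine(b[:,:2].astype(np.float32),cv2.DIST_HUBER,0,.01,.01).ravel())
    d=near((.54,-.085),.12,.03,.045); (c,rr)=cv2.minEnclosingCircle((d[:,:2]*1000).astype(np.float32)); print('disc',c,rr)
    p=near((.54,-.085),.18,.008,.016); p=p[(p[:,0]<.47)&(p[:,1]>-.12)]; print('ptr',len(p), p.mean(0) if len(p) else 0, p.min(0),p.max(0))
    if len(p)>5: print(cv2.fitLine(p[:,:2].astype(np.float32),cv2.DIST_HUBER,0,.01,.01).ravel())
    print('bench z',np.median(near((.45,.1),.03,-.02,.02)[:,2]))
E
```

```text
top cross 221 [0.5112 0.2307 0.0982] ((513.399169921875, 232.55245971679688), (28.35222816467285, 67.45098114013672), 21.32930564880371)
stem 65 [0.5117 0.2313 0.1379] 0.14738668080013873 [0.5115 0.2312]
knobtop 81 [ 0.4561 -0.1756  0.1851] [ 0.446  -0.1895  0.1686] [ 0.4675 -0.165   0.1908]
mast 190 [ 0.548  -0.0887  0.1384]
bar 169
[ 0.7692  0.639   0.4836 -0.15  ]
disc (553.5438842773438, -89.90887451171875) 99.77822875976562
ptr 175 [ 0.4283 -0.0513  0.0123] [ 0.3619 -0.0991  0.0081] [0.4699 0.0692 0.016 ]
[ 0.9832 -0.1827  0.4249 -0.0586]
bench z 0.0016974690599917963
scene cross 141 [0.5057 0.2307 0.0945] ((507.40008544921875, 234.110595703125), (33.20370101928711, 70.12112426757812), 23.05980110168457)
stem 54 [0.5058 0.2316 0.1312] 0.14419459845553084 [0.5042 0.2311]
knobtop 68 [ 0.4491 -0.1783  0.1804] [ 0.4384 -0.1874  0.1652] [ 0.4657 -0.1647  0.1883]
mast 114 [ 0.5428 -0.0896  0.1339]
bar 119
[ 0.7452  0.6668  0.4776 -0.1512]
disc (549.6043090820312, -88.87370300292969) 103.31715393066406
ptr 126 [ 0.423  -0.0489  0.0111] [ 0.3704 -0.0886  0.0081] [0.4657 0.0684 0.016 ]
[ 0.8937 -0.4488  0.4239 -0.0556]
bench z -0.0014327217268480519
```

Request:
arm_command(
  deltas=[
    {"delta_pos":[22,-20,6],"turn":-0.17},
    {"delta_pos":[22,-20,6],"turn":-0.17},
    {"delta_pos":[22,-20,6],"turn":-0.17},
    {"delta_pos":[22,-20,6],"turn":-0.17},
    {"delta_pos":[22,-20,6],"turn":-0.17},
    {"delta_pos":[22,-20,0],"turn":-0.17},
    {"delta_pos":[22,-20,0],"turn":-0.17},
    {"delta_pos":[22,-20,0],"turn":-0.17},
  ],
  grip=60,
)

```text
time_s: 2.0
tool_pos: [0.3327, 0.3927, 0.2629]
orientation: [0.731, 0.682, 0.0, 0.0]
ft_force: [-1.3, 0.1, -0.7]
gripper_width: 0.0598
grip_force: 0.0
```

Request:
arm_command(
  deltas=[
    {"delta_pos":[22,-20,0],"turn":-0.17},
    {"delta_pos":[22,-20,0],"turn":-0.17},
    {"delta_pos":[22,-20,0],"turn":-0.17},
    {"delta_pos":[22,-20,0],"turn":-0.17},
    {"delta_pos":[22,-20,0],"turn":-0.17},
    {"delta_pos":[22,-20,0],"turn":-0.17},
    {"delta_pos":[22,-20,0],"turn":-0.117},
    {"delta_pos":[0,0,0],"turn":0},
  ],
)

```text
time_s: 3.0
tool_pos: [0.4871, 0.2524, 0.2626]
orientation: [0.983, 0.183, 0.0, 0.0]
ft_force: [-0.9, 0.2, 0.1]
gripper_width: 0.0601
grip_force: 0.0
```

```bash
cat >> h.py <<'E'
from scipy.spatial.transform import Rotation as R
def wrist():
    o=r.get_obs(); im,d=r.snapshot('wrist'); T=np.eye(4)
    T[:3,:3]=R.from_quat(o['orientation']).as_matrix(); T[:3,3]=o['tool_pos']
    C=cloud('wrist',d,T=T@np.array(r.get_calibration('wrist')['hand_eye']))
    ty=T[:3,1]; print('t',o['time_s'],'tcp',o['tool_pos'].round(4),'yaw_y',np.degrees(np.arctan2(ty[1],ty[0])).round(2),'q',o['joint_positions'].round(2),'F',o['ft_force'].round(1))
    return im,C
def sel(C,c,rad,z0,z1):
    C=C.reshape(-1,3); return C[(np.hypot(C[:,0]-c[0],C[:,1]-c[1])<rad)&(C[:,2]>z0)&(C[:,2]<z1)]
E
cat > y.py <<'E'
from h import *
np.set_printoptions(precision=4,suppress=True)
im,C=wrist(); cv2.imwrite('pics/w1.png',im[...,::-1])
y=sel(C,(.511,.232),.06,.088,.106); print(len(y))
print(y.mean(0),cv2.minAreaRect((y[:,:2]*1000).astype(np.float32)))
s=sel(C,(.511,.232),.06,.12,.16);print(len(s),np.median(s,0),cv2.minAreaRect((s[s[:,2]>.135][:,:2]*1000).astype(np.float32)))
E
python3 y.py
```

```text
t 3.0 tcp [0.4871 0.2524 0.2626] yaw_y -68.94 q [ 0.46  0.26  1.57 -0.    1.31  1.66] F [-0.9  0.2  0.1]
1646
[0.5129 0.2357 0.0979] ((511.3978576660156, 233.97174072265625), (27.151079177856445, 67.14038848876953), 21.078500747680664)
560 [0.5124 0.2355 0.1417] ((510.8983459472656, 234.1168975830078), (18.250713348388672, 18.26403045654297), 20.660385131835938)
```

Request:
arm_command(
  deltas=[
    {"delta_pos":[24,-18.5,0],"turn":0},
    {"delta_pos":[0,0,-40]},
    {"delta_pos":[0,0,-40]},
    {"delta_pos":[0,0,-35]},
    {"delta_pos":[0,0,-24]},
    {"delta_pos":[0,0,0]},
  ],
)

```text
invalid input
```

Request:
arm_command(
  deltas=[
    {"delta_pos":[0,0,0]},
    {"delta_pos":[0,0,0]},
    {"delta_pos":[0,0,0]},
    {"delta_pos":[0,0,0]},
  ],
  grip=5,
  squeeze=20,
)

```text
invalid input
```

Request:
arm_command(
  deltas=[
    {"delta_pos":[24,-18.5,0],"turn":0},
    {"delta_pos":[0,0,-40],"turn":0},
    {"delta_pos":[0,0,-40],"turn":0},
    {"delta_pos":[0,0,-35],"turn":0},
    {"delta_pos":[0,0,-24],"turn":0},
    {"delta_pos":[0,0,0],"turn":0},
  ],
)

```text
time_s: 3.8
tool_pos: [0.5081, 0.2352, 0.1222]
orientation: [0.983, 0.185, -0.002, 0.0]
ft_force: [-1.1, 0.5, -0.0]
gripper_width: 0.0602
grip_force: 0.0
```

Request:
arm_command(
  deltas=[
    {"delta_pos":[0,0,0],"turn":0},
    {"delta_pos":[0,0,0],"turn":0},
    {"delta_pos":[0,0,0],"turn":0},
    {"delta_pos":[0,0,0],"turn":0},
    {"delta_pos":[0,0,0],"turn":0},
  ],
  grip=5,
  squeeze=20,
)

```text
time_s: 4.42
tool_pos: [0.5101, 0.2349, 0.124]
orientation: [0.983, 0.184, 0.0, 0.0]
ft_force: [0.2, -0.3, 1.7]
gripper_width: 0.0179
grip_force: 20.0
```

Request:
arm_command(
  deltas=[
    {"delta_pos":[0,0,20],"turn":0},
    {"delta_pos":[0,0,45],"turn":0},
    {"delta_pos":[0,0,45],"turn":0},
    {"delta_pos":[0,0,45],"turn":0},
    {"delta_pos":[0,0,41],"turn":0},
    {"delta_pos":[0,-20,0],"turn":0.06},
    {"delta_pos":[0,-40,0],"turn":0.06},
    {"delta_pos":[0,-40,0],"turn":0.06},
  ],
)

```text
time_s: 5.42
tool_pos: [0.5097, 0.134, 0.3194]
orientation: [0.962, 0.273, -0.0, 0.0]
ft_force: [1.2, -0.7, -1.4]
gripper_width: 0.0181
grip_force: 20.0
```

Request:
arm_command(
  deltas=[
    {"delta_pos":[-5,-40,0],"turn":0.06},
    {"delta_pos":[-5,-40,0],"turn":0.06},
    {"delta_pos":[0,-40,0],"turn":0.03},
    {"delta_pos":[0,-40,0],"turn":0},
    {"delta_pos":[0,-30,0],"turn":0},
    {"delta_pos":[0,-20,0],"turn":0},
    {"delta_pos":[0,0,0],"turn":0},
  ],
)

```text
time_s: 6.3
tool_pos: [0.4998, -0.076, 0.3194]
orientation: [0.94, 0.342, -0.0, -0.0]
ft_force: [-0.4, 0.4, -1.4]
gripper_width: 0.0177
grip_force: 20.0
```

```bash
cat > c.py <<'E'
from h import *
import sys
np.set_printoptions(precision=4,suppress=True)
im,C=wrist(); cv2.imwrite(sys.argv[1],im[...,::-1])
print('cam in tool',np.array(r.get_calibration('wrist')['hand_eye'])[:3,3])
d=sel(C,(.55,-.09),.13,.03,.045)
if len(d)>20: print('disc',len(d),cv2.minEnclosingCircle((d[:,:2]*1000).astype(np.float32)))
m=sel(C,(.55,-.09),.025,.13,.15); print('mast',len(m),m.mean(0) if len(m) else 0)
k=sel(C,(.455,-.176),.03,.175,.2); print('knob',len(k),np.median(k,0) if len(k) else 0, cv2.minEnclosingCircle((k[:,:2]*1000).astype(np.float32)) if len(k) else 0)
b=sel(C,(.50,-.134),.035,.124,.135); print('bar',len(b),b.mean(0) if len(b) else 0)
if len(b)>20:
    l=cv2.fitLine(b[:,:2].astype(np.float32),cv2.DIST_HUBER,0,.001,.001).ravel(); print(l,np.degrees(np.arctan2(l[1],l[0])))
p=sel(C,(.39,-.06),.07,.007,.017); print('ptr',len(p)) 
E
python3 c.py pics/w2.png
```

```text
t 6.3 tcp [ 0.4998 -0.076   0.3194] yaw_y -50.04 q [-0.17  0.17  1.56 -0.    1.42  0.7 ] F [-0.4  0.4 -1.4]
cam in tool [ 0.0767 -0.0001 -0.1524]
disc 12973 ((551.1027221679688, -89.04983520507812), 99.6507339477539)
mast 1083 [ 0.551  -0.0883  0.1379]
knob 0 0 0
bar 49 [ 0.5245 -0.1166  0.1305]
[ 0.4933  0.8699  0.5245 -0.1166] 60.44425
ptr 397
```

View pics/w2.png

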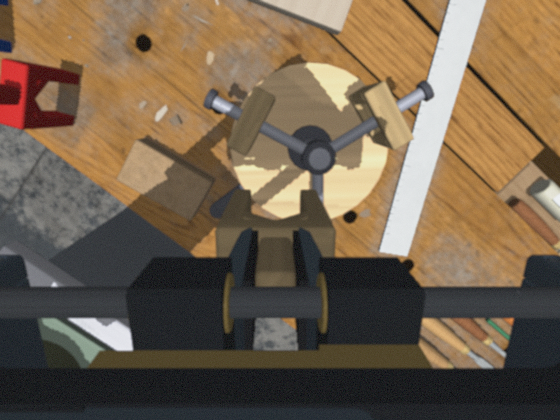

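The yoke is held at (275,230) in the wrist picture. The mast top is at (318,157), the fixed bars end at (212,100) and (427,90), the empty bar runs down from the mast and is mostly hidden, and the pointer is at (232,200).

```bash
cat > b.py <<'E'
from h import *
np.set_printoptions(precision=4,suppress=True)
im,C=wrist()
d=sel(C,(.55,-.09),.13,.034,.042); ax=np.array(cv2.minEnclosingCircle((d[:,:2]*1000).astype(np.float32))[0])/1000
m=sel(C,(.55,-.09),.025,.132,.146); ax2=(m[:,:2].min(0)+m[:,:2].max(0))/2
a0=ax2; print('axis',ax,ax2)
b=sel(C,a0,.125,.126,.135); v=b[:,:2]-a0; q=np.hypot(*v.T); b,v,q=b[q>.025],v[q>.025],q[q>.025]
th=np.degrees(np.arctan2(v[:,1],v[:,0]))%360
h,e=np.histogram(th,36,(0,360)); print([(int(x),int(n)) for x,n in zip(e,h) if n>8])
for c in (100,-20+360-120,220):
    pass
for c in e[:-1][(h>15)]+5:
    s=abs((th-c+180)%360-180)<9; 
    l=cv2.fitLine(v[s].astype(np.float32),cv2.DIST_HUBER,0,.001,.001).ravel(); g=np.degrees(np.arctan2(l[1],l[0])); off=l[2]*-l[1]+l[3]*l[0]
    print('bar at',c,s.sum(),'dir',g%180,'off mm',off*1000,'r',q[s].min(),q[s].max(),'meanang',np.median(th[s]))
p=sel(C,a0,.18,.007,.016); v=p[:,:2]-a0; q=np.hypot(*v.T); v=v[q>.11]; th=np.degrees(np.arctan2(v[:,1],v[:,0]))%360
s=abs(th-168)<12; print('ptr',s.sum(),np.median(th[s]),th[s].min(),th[s].max(), np.hypot(*v[s].T).max())
# yoke in hand: crosspiece
y=sel(C,r.get_obs()['tool_pos'],.06,.28,.31); print('yoke',len(y), y.mean(0) if len(y) else 0)
E
python3 b.py
```

```text
t 6.35 tcp [ 0.4998 -0.0752  0.3194] yaw_y -49.98 q [-0.17  0.16  1.56  0.    1.42  0.7 ] F [-0.5 -0.1 -1.6]
axis [ 0.551  -0.0888] [ 0.552  -0.0868]
[(0, 36), (90, 185), (100, 750), (110, 49), (210, 36), (220, 100), (230, 31), (310, 14), (320, 32), (330, 406), (340, 592), (350, 13)]
bar at 5.0 45 dir 1.5229654 off mm 1.4132547 r 0.06618487238428113 0.08818253410815824 meanang 4.040407484736769
bar at 95.0 606 dir 102.120445 off mm 1.3565514 r 0.025135888785993973 0.12082334723323322 meanang 101.06356728099006
bar at 105.0 957 dir 101.93127 off mm -1.3993979 r 0.025135888785993973 0.12082334723323322 meanang 102.9518390190661
bar at 115.0 192 dir 105.050224 off mm -2.8716 r 0.02517123679521176 0.12002352252712527 meanang 108.11899642369914
bar at 215.0 64 dir 55.843063 off mm 8.641607 r 0.025380466504105588 0.039204784555879606 meanang 219.6232016584246
bar at 225.0 148 dir 56.53871 off mm 6.3574147 r 0.02513895152819981 0.051318561362629106 meanang 226.69570438083616
bar at 235.0 85 dir 44.382473 off mm -3.3453274 r 0.02513895152819981 0.051318561362629106 meanang 229.41792562205063
bar at 325.0 99 dir 133.58453 off mm 10.724263 r 0.025547688638091127 0.0714574037822395 meanang 330.82277770043044
bar at 335.0 866 dir 162.58801 off mm -3.382422 r 0.02523135341240801 0.1230728315473605 meanang 340.1084204436812
bar at 345.0 895 dir 160.99234 off mm 0.45359507 r 0.02523135341240801 0.1230728315473605 meanang 341.4167377175321
ptr 313 165.178516684413 156.88089109274787 170.73250549362692 0.1741456105208247
yoke 2960 [ 0.5077 -0.0686  0.2935]
```

Request:
arm_command(
  deltas=[
    {"delta_pos":[1,-30,0],"turn":0.035},
    {"delta_pos":[0,-29,0],"turn":0},
    {"delta_pos":[0,0,-25],"turn":0},
    {"delta_pos":[0,0,-25],"turn":0},
    {"delta_pos":[0,0,0],"turn":0},
    {"delta_pos":[0,0,0],"turn":0},
  ],
)

```text
time_s: 7.15
tool_pos: [0.5017, -0.1335, 0.2708]
orientation: [0.933, 0.36, 0.001, 0.0]
ft_force: [-0.4, -0.2, -1.6]
gripper_width: 0.0181
grip_force: 20.0
```

```bash
python3 b.py | egrep "t |axis|bar at (105|2|345)"; python3 - <<'E'
from h import *
im,_=r.snapshot('scene'); cv2.imwrite('pics/s3.png',cv2.resize(im[130:290,230:400,::-1],(680,640)[:2] and (637,600),interpolation=cv2.INTER_CUBIC))
E
```

```text
t 7.15 tcp [ 0.5017 -0.1335  0.2708] yaw_y -47.84 q [-0.28  0.21  1.62  0.    1.31  0.55] F [-0.4 -0.2 -1.6]
axis [ 0.551  -0.0892] [ 0.5514 -0.0861]
bar at 5.0 33 dir 71.661575 off mm -64.30018 r 0.06660407344290535 0.07168711825578546 meanang 4.319774630423996
bar at 85.0 50 dir 71.85797 off mm 10.3430195 r 0.02524050188268889 0.06886735549621328 meanang 83.23473438476304
bar at 95.0 905 dir 102.2661 off mm 1.825273 r 0.02508020154517348 0.11968977424463899 meanang 100.89033898146623
bar at 105.0 1429 dir 101.88417 off mm -1.401795 r 0.02508020154517348 0.12014089102603469 meanang 102.99675668968787
bar at 115.0 295 dir 104.85326 off mm -2.8930585 r 0.025109513971949996 0.12000365741077958 meanang 108.18400298170987
bar at 125.0 32 dir 130.65918 off mm 6.8602543 r 0.025202927601997733 0.06947895341123447 meanang 124.20326222220805
bar at 215.0 458 dir 42.9863 off mm 1.9182004 r 0.025032898492637196 0.08656799200729282 meanang 220.94944037435226
bar at 225.0 892 dir 42.118114 off mm -1.814805 r 0.025032898492637196 0.08691189688774217 meanang 223.98139321922906
bar at 235.0 318 dir 43.67182 off mm -4.1919255 r 0.025072331052036333 0.08684997299607089 meanang 228.42732700649816
bar at 315.0 31 dir 135.39871 off mm 3.829224 r 0.025326491271800387 0.07285941615984297 meanang 319.113462909391
bar at 325.0 183 dir 152.51228 off mm -0.6114263 r 0.025232572166918123 0.07193353527117967 meanang 331.07544757781164
bar at 335.0 1387 dir 162.36644 off mm -3.7637894 r 0.025009170244396552 0.12327953600696709 meanang 339.4912989975454
bar at 345.0 1283 dir 160.48401 off mm 0.38379058 r 0.025027389576312297 0.12327953600696709 meanang 340.78502131031036
bar at 355.0 51 dir 10.883089 off mm -12.992243 r 0.025331753375045212 0.06975635830779321 meanang 346.9407192222455
```

View pics/s3.png

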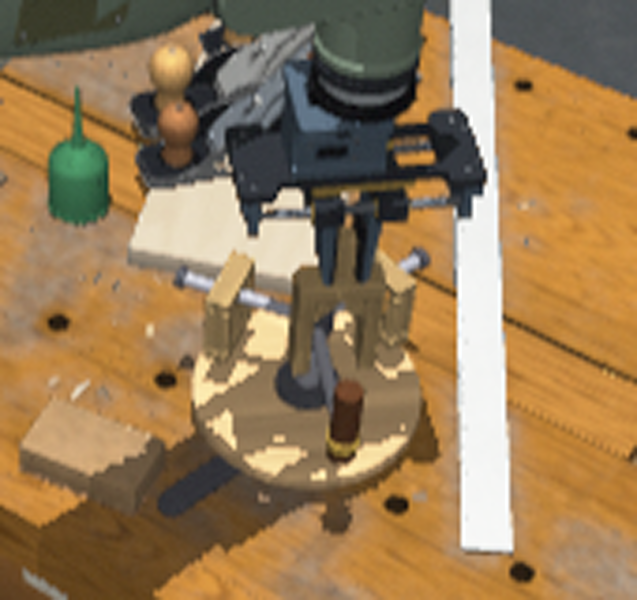

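The yoke's legs straddle the bar line at (325,330), and the knob at (345,420) is clear. I'll lower it.

Request:
arm_command(
  deltas=[
    {"delta_pos":[0,0,-20],"turn":0},
    {"delta_pos":[0,0,-25],"turn":0},
    {"delta_pos":[0,0,-25],"turn":0},
    {"delta_pos":[0,0,-15],"turn":0},
    {"delta_pos":[0,0,-5],"turn":0},
    {"delta_pos":[0,0,-3],"turn":0},
    {"delta_pos":[0,0,0],"turn":0},
  ],
)

```text
time_s: 8.12
tool_pos: [0.5015, -0.1342, 0.1775]
orientation: [0.933, 0.359, 0.001, 0.0]
ft_force: [-0.4, -0.0, -0.9]
gripper_width: 0.0178
grip_force: 20.0
```

Request:
arm_command(
  deltas=[
    {"delta_pos":[0,0,-1.5],"turn":0},
    {"delta_pos":[0,0,0],"turn":0},
    {"delta_pos":[0,0,0],"turn":0},
  ],
)

```text
time_s: 8.5
tool_pos: [0.5018, -0.1344, 0.1773]
orientation: [0.933, 0.359, 0.001, 0.001]
ft_force: [-1.1, -0.8, 8.0]
gripper_width: 0.0181
grip_force: 20.0
```

Contact is made at the expected height. I'll open partly, keeping the fingers away from the neighbouring frames, then lift.

Request:
arm_command(
  deltas=[
    {"delta_pos":[0,0,0.5],"turn":0},
    {"delta_pos":[0,0,0],"turn":0},
    {"delta_pos":[0,0,0],"turn":0},
    {"delta_pos":[0,0,0],"turn":0},
    {"delta_pos":[0,0,0],"turn":0},
  ],
  grip=60,
)

```text
time_s: 9.12
tool_pos: [0.501, -0.134, 0.1756]
orientation: [0.933, 0.359, -0.0, -0.0]
ft_force: [-0.1, -0.1, 0.7]
gripper_width: 0.0599
grip_force: 0.0
```

Request:
arm_command(
  deltas=[
    {"delta_pos":[0,0,10],"turn":0},
    {"delta_pos":[0,0,20],"turn":0},
    {"delta_pos":[0,0,30],"turn":0},
    {"delta_pos":[0,0,30],"turn":0},
    {"delta_pos":[-20,-20,10],"turn":0},
    {"delta_pos":[-27,-22,0],"turn":0},
    {"delta_pos":[0,0,0],"turn":0},
  ],
)

```text
time_s: 10.0
tool_pos: [0.4529, -0.177, 0.2768]
orientation: [0.934, 0.358, 0.0, 0.001]
ft_force: [0.2, -0.0, 0.4]
gripper_width: 0.06
grip_force: 0.0
```

```bash
python3 - <<'E'
from h import *
np.set_printoptions(precision=4,suppress=True)
im,C=wrist(); im2,_=r.snapshot('scene')
cv2.imwrite('pics/w4.png',np.hstack([cv2.resize(im[...,::-1],(440,330)),cv2.resize(im2[160:280,250:375,::-1],(344,330))]))
a=np.array([.5512,-.0885]); o=r.get_obs()
k=sel(C,(.455,-.176),.04,.17,.195); print('knob',len(k),k.mean(0) if len(k) else 0, k.min(0),k.max(0))
s=sel(C,(.501,-.134),.03,.18,.205); print('stem',len(s),s.mean(0),s[:,2].max(),cv2.minAreaRect((s[:,:2]*1000).astype(np.float32)))
y=sel(C,(.501,-.134),.05,.143,.16); print('cross',len(y),y.mean(0),cv2.minAreaRect((y[:,:2]*1000).astype(np.float32)))
E
```

```text
t 10.0 tcp [ 0.4529 -0.177   0.2768] yaw_y -48.04 q [-0.4   0.15  1.68 -0.    1.31  0.44] F [ 0.2 -0.   0.4]
knob 837 [ 0.4571 -0.1762  0.1838] [ 0.4445 -0.1892  0.17  ] [ 0.4675 -0.1657  0.1873]
stem 711 [ 0.5022 -0.1342  0.1952] 0.1975694740320386 ((501.87872314453125, -134.41763305664062), (17.858850479125977, 17.68194007873535), 42.103431701660156)
cross 2331 [ 0.5028 -0.1337  0.1515] ((502.0230407714844, -134.38528442382812), (28.013830184936523, 67.84941101074219), 42.87188720703125)
```

View pics/w4.png

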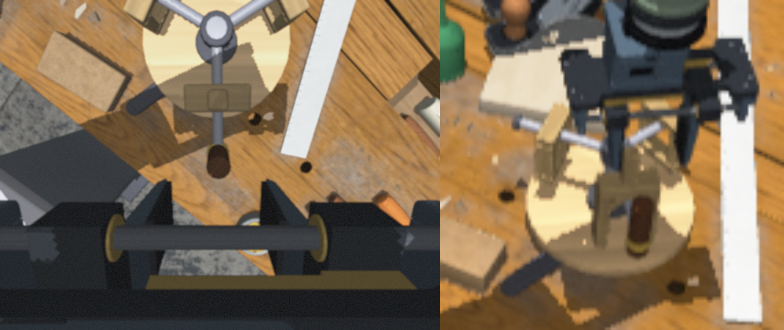

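The yoke hangs centred on the bar at (217,98), with the knob at (217,160) and the pointer at (145,100). Next, the pointer direction and the knob grip.

```bash
cat > p.py <<'E'
from h import *
im,C=wrist(); d=sel(C,(.551,-.088),.13,.034,.042); print('axis',cv2.minEnclosingCircle((d[:,:2]*1000).astype(np.float32)))
a=np.array([.5512,-.0885])
# pointer: dark pixels at low height around 166 deg, r .11-.16
P=C.reshape(-1,3); I=im.reshape(-1,3).astype(int); v=P[:,:2]-a; q=np.hypot(*v.T); th=np.degrees(np.arctan2(v[:,1],v[:,0]))%360
s=(q>.108)&(q<.175)&(abs(th-167)<15)&(P[:,2]<.02)&(I.max(1)-I.min(1)<28)&(I.max(1)<110)
print(s.sum())
for lo in np.arange(.108,.17,.01):
    t=s&(q>=lo)&(q<lo+.01)
    if t.sum()>5: print(lo.round(3),t.sum(),np.percentile(th[t],[3,50,97]).round(1),(np.ptp(np.percentile(np.radians(th[t]),[3,97]))*lo*1000).round(1), np.median(P[t,2]).round(3))
s2=s&(P[:,2]>.008)&(P[:,2]<.016); print('z-sel',s2.sum(),np.median(th[s2]), cv2.minAreaRect((P[s2][:,:2]*1000).astype(np.float32)))
E
python3 p.py
```

```text
t 10.1 tcp [ 0.4543 -0.1761  0.2764] yaw_y -47.94 q [-0.39  0.15  1.68  0.    1.31  0.44] F [0.7 0.  0.5]
axis ((550.0665893554688, -90.0245590209961), 99.7003402709961)
1076
0.108 173 [161.3 166.8 172.4] 21.0 0.012
0.118 165 [161.8 167.1 172.1] 21.2 0.012
0.128 168 [162.2 167.  171.6] 21.0 0.012
0.138 219 [152.9 166.6 175.1] 53.5 0.012
0.148 205 [155.3 166.3 175. ] 50.9 0.011
0.158 122 [157.7 165.9 169.9] 33.6 0.01
0.168 24 [159.4 160.2 167.5] 23.7 0.012
z-sel 966 166.5447907848752 ((416.96490478515625, -44.99338912963867), (46.64030838012695, 65.94506072998047), 76.43473815917969)
```

Request:
arm_command(
  deltas=[
    {"delta_pos":[3,0,-20],"turn":0},
    {"delta_pos":[0,0,-30],"turn":0},
    {"delta_pos":[0,0,-30],"turn":0},
    {"delta_pos":[0,0,-25],"turn":0},
    {"delta_pos":[0,0,-9],"turn":0},
    {"delta_pos":[0,0,0],"turn":0},
  ],
)

```text
time_s: 10.9
tool_pos: [0.4574, -0.1758, 0.1616]
orientation: [0.933, 0.359, -0.0, -0.0]
ft_force: [-0.2, -0.2, 0.5]
gripper_width: 0.0607
grip_force: 0.0
```

Request:
arm_command(
  deltas=[
    {"delta_pos":[0,0,0],"turn":0},
    {"delta_pos":[0,0,0],"turn":0},
    {"delta_pos":[0,0,0],"turn":0},
    {"delta_pos":[0,0,0],"turn":0},
    {"delta_pos":[0,0,0],"turn":0},
  ],
  grip=10,
  squeeze=15,
)

```text
time_s: 11.52
tool_pos: [0.4571, -0.1761, 0.1621]
orientation: [0.933, 0.359, 0.0, 0.0]
ft_force: [-0.3, -0.7, 2.3]
gripper_width: 0.0233
grip_force: 15.0
```

```bash
python3 - <<'E'
import numpy as np
st=np.array([1,2,3]+[4]*11+[3,2,1]); st=st*55.7/st.sum()
th=np.radians(222.7-np.r_[0,np.cumsum(st)]); p=129*np.c_[np.cos(th),np.sin(th)]
for d,s in zip(np.diff(p,axis=0),st): print(d.round(1),-np.radians(s).round(3))
E
```

```text
[-1.5  1.7] -0.017
[-2.9  3.4] -0.035
[-4.2  5.3] -0.052
[-5.1  7.4] -0.069
[-4.6  7.7] -0.069
[-4.  8.] -0.069
[-3.5  8.3] -0.069
[-2.9  8.5] -0.069
[-2.3  8.7] -0.069
[-1.7  8.8] -0.069
[-1.1  8.9] -0.069
[-0.5  8.9] -0.069
[0.2 9. ] -0.069
[0.8 8.9] -0.069
[1.  6.6] -0.052
[0.9 4.4] -0.035
[0.5 2.2] -0.017
```

Request:
arm_command(
  deltas=[
    {"delta_pos":[-1.5,1.7,0],"turn":-0.017},
    {"delta_pos":[-2.9,3.4,0],"turn":-0.035},
    {"delta_pos":[-4.2,5.3,0],"turn":-0.052},
    {"delta_pos":[-5.1,7.4,0],"turn":-0.069},
    {"delta_pos":[-4.6,7.7,0],"turn":-0.069},
    {"delta_pos":[-4.0,8.0,0],"turn":-0.069},
    {"delta_pos":[-3.5,8.3,0],"turn":-0.069},
    {"delta_pos":[-2.9,8.5,0],"turn":-0.069},
  ],
)

```text
time_s: 12.52
tool_pos: [0.4283, -0.1258, 0.162]
orientation: [0.99, 0.141, 0.0, 0.0]
ft_force: [0.3, -0.6, 2.0]
gripper_width: 0.0235
grip_force: 15.0
```

Request:
arm_command(
  deltas=[
    {"delta_pos":[-2.3,8.7,0],"turn":-0.069},
    {"delta_pos":[-1.7,8.8,0],"turn":-0.069},
    {"delta_pos":[-1.1,8.9,0],"turn":-0.069},
    {"delta_pos":[-0.5,8.9,0],"turn":-0.069},
    {"delta_pos":[0.2,9.0,0],"turn":-0.069},
    {"delta_pos":[0.8,8.9,0],"turn":-0.069},
    {"delta_pos":[1.0,6.6,0],"turn":-0.052},
    {"delta_pos":[0.9,4.4,0],"turn":-0.035},
  ],
)

```text
time_s: 13.52
tool_pos: [0.4257, -0.0617, 0.162]
orientation: [0.994, -0.108, 0.0, 0.0]
ft_force: [-0.1, -1.4, 3.7]
gripper_width: 0.0238
grip_force: 15.0
```

Request:
arm_command(
  deltas=[
    {"delta_pos":[0.5,2.2,0],"turn":-0.017},
    {"delta_pos":[0,0,0],"turn":0},
    {"delta_pos":[0,0,0],"turn":0},
    {"delta_pos":[0,0,0],"turn":0},
  ],
)

```text
time_s: 14.02
tool_pos: [0.4262, -0.0595, 0.162]
orientation: [0.993, -0.116, 0.0, 0.0]
ft_force: [-1.3, -0.6, 4.8]
gripper_width: 0.0236
grip_force: 15.0
```

```bash
python3 - <<'E'
from h import *
np.set_printoptions(precision=4,suppress=True)
im,C=wrist(); im2,_=r.snapshot('scene')
cv2.imwrite('pics/w5.png',np.hstack([cv2.resize(im[...,::-1],(440,330)),cv2.resize(im2[160:280,250:375,::-1],(344,330))]))
m=sel(C,(.551,-.088),.028,.132,.145); a=(m[:,:2].min(0)+m[:,:2].max(0))/2; print('mast',len(m),a)
P=C.reshape(-1,3)
def lines(c,z0,z1,r0,r1,n):
    for a in (np.array([.551,-.0885]),):
        v=P[:,:2]-a; q=np.hypot(*v.T); th=np.degrees(np.arctan2(v[:,1],v[:,0]))%360
        s=(q>r0)&(q<r1)&(abs((th-c+180)%360-180)<12)&(P[:,2]>z0)&(P[:,2]<z1)
        if s.sum()<6: print(n,s.sum()); continue
        l=cv2.fitLine(v[s].astype(np.float32),cv2.DIST_HUBER,0,.001,.001).ravel(); print(n,s.sum(),'med',np.median(th[s]),'line',np.degrees(np.arctan2(l[1],l[0]))%180)
lines(167,.126,.134,.025,.12,'bar'); lines(287,.126,.134,.025,.118,'f1'); lines(47,.126,.134,.025,.118,'f2'); lines(167,.008,.015,.108,.14,'ptr')
y=sel(C,(.487,-.073),.05,.143,.16); print('cross',len(y),cv2.minAreaRect((y[:,:2]*1000).astype(np.float32)),y[:,2].mean())
o=r.get_obs();print(o['grip_force'],o['time_s'])
E
```

```text
t 14.025 tcp [ 0.4262 -0.0595  0.162 ] yaw_y -103.31 q [-0.17  0.16  1.98 -0.    1.    1.64] F [-1.3 -0.6  4.8]
mast 1997 [ 0.5378 -0.0884]
bar 2472 med 167.49254545417966 line 166.95169
f1 0
f2 0
ptr 141 med 162.5246165563927 line 80.55581
cross 6404 ((469.2304382324219, -70.21299743652344), (68.27881622314453, 61.76892852783203), 76.75829315185547) 0.15160912307643487
15.000330358743668 14.125
```

View pics/w5.png

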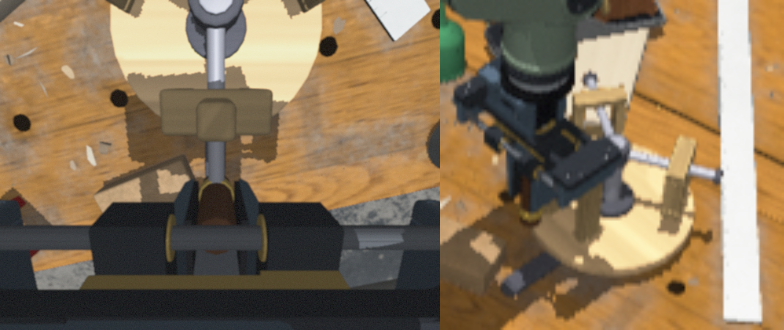

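The bar points along 167°, and the pointer was measured at about 167°. The yoke hangs level and clear of the fingers, and the knob is held at 15 N. I'll hand the job in.

```bash
python3 -c "
from plant import r
print(r.finish_job())"
```

```text
the job is handed in; nothing more can be done
None
```

The yoke hangs on the bar, the bar is turned to within about 1° of the pointer by my measurement, and the knob is still gripped at 15 N; I handed the job in at about 14 s, and no verdict was returned.

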